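# Seat a specimen carrier in the locating corner and swing the clip onto it

## Robot

A 7-joint arm with a two-finger parallel gripper is mounted at the origin on the work surface. World frame = base frame: x ahead of the robot, y to its left, z up, the work surface at z = 0. Lengths are in m, angles in rad, forces in N, time in s.
With the tool pointing down it reaches from about 0.4 to 0.85 m from the base axis. Payload 10.4 kg.
Tool frame: the origin (TCP) lies at the very end of the fingers, on their centre line; the grasp point (between the pads) lies 19 mm behind it; z points along the fingers, x is the direction in which the jaws open and shut, and the axes are right-handed (so a half turn about z gives the same grasp; the last joint's range is limited). The gripper opens to 87 mm and grips with 3 to 60 N. Pads are 19 mm wide; open, the fingers measure 117 mm over their backs; the gripper's body (75 mm by 190 mm) begins 51 mm behind the grasp point.
Start: joints at [1.312, 0.332, -0.065, 1.46, 0.022, 1.35, -0.088], TCP at [0.146, -0.608, 0.223] pointing down, gripper open.
Joint ranges: [-2.6, 2.6], [-0.5, 2.12], [-1.47, 1.34], [0.16, 2.42], [-1.27, 4.41], [0.06, 2.06], [-2.6, 2.6]. Speed limits (rad/s): [2.22, 2.22, 2.79, 2.79, 3.14, 3.14, 3.14].

## Interface

Orientations are given as a unit quaternion [x, y, z, w].
In Python, from bench import r gives the robot as it stands. The module is installed in compiled form; this text tells all that it offers.
- The arm moves only by the tool carry_out, never from a script. Its argument "commands" is a list that holds one entry, the list of rows, each a list of 7 numbers: the closure in counts, from 0 (fully open) to 255 (shut), then the shift along the tool's x, y, z in units of 25 mm (1.0 is 25 mm), then the turn, a rotation vector about the tool's x, y, z in units of 5 degrees (1.0 is 5 degrees). A call has 1 to 12 rows; each row is the pose to reach, as a shift and turn from the pose measured when the call began, along the tool's axes at that moment; what a row does not reach only later rows make up. A row lasts 1/8 s, in which the tool goes at most 62.5 mm and 10.7 degrees, less where a joint would pass 70% of its speed; a pose out of reach is approached as far as the arm can. A call with a gripper value outside its range is refused whole. The fingers move at their own pace and stop on an object; "grip_force" is the grip in N (left out, the last holds). Time passes only in rows, so rows that repeat a pose let the fingers close. It gives the time, the measured TCP pose, the force and the opening at its end, in the units of the state.
- r.read_state(): the state, without advancing time (a new reading comes with each control period).
- r.camera(name): name is "side" or "top"; returns the picture (384x512x3 uint8, blue, green, red); there is no depth.
- r.camera_info(name): a dict with "fx", "fy", "cx", "cy" (pixels), "k1" (the pictures are not rectified: a ray, as slopes to the right and down, at radius r is drawn at 1 + k1 r^2 times it, then the intrinsics apply), "origin" and "rotation" of the camera in the world. Camera axes: x right, y down, z forward; pixel columns grow to the right and rows downward; lengths in m; the calibration is good to about 2 mm. A picture is of the moment at which its call begins. camera_info takes no time and is no camera call.
- r.close_job(): hands the job in, once; it reports no verdict.
The state is a dict: "time": time; "joint_positions": joint angles; "joint_vel": joint speeds; "joint_torque": joint torques, N m; "ee_pos": TCP position; "eef_rot": TCP orientation; "ft_force": force on the tool from outside, world axes, zero at the start; "torque": the same for the moment, N m; "width": finger opening in m.
Only numpy, scipy, OpenCV 4.12 (cv2) and the standard library are available. Lean on these libraries where they do the work, as an engineer would, in place of code of your own. Each camera call takes 0.05 s, during which the arm holds its last target.

## Task

On the dark locating plate, push the carrier with the blue specimen along the plate until it sits fully home in the corner, with a long side flush against the long rail and an end against the short end stop. Then push the brass clip arm round until its red roller rests against the carrier, and move clear. Only push, gently, with closed fingers or fingertips: do not pinch, lift or tip the carrier, and leave the orange carrier and all other loose things where they are.

Things in the scene. Friction and masses are not known exactly. Their poses are not given: they have to be found in the camera images.
- plate: Fixed dark steel plate, 250 mm (x) by 370 mm (y), top at z = 0.012, yaw up to 0.25 rad; +x points away from the robot. An aluminium rail, 10 mm high, has its inner face at plate x = 95 mm, from y = -172 to 138 mm; an end stop of that height has its inner face at plate y = 120 mm, from x = 60 to 95 mm. Both are 12 mm thick. Origin on the table at plate x = y = 0.
- seat (a point): Point on the plate's top where the centre of the blue carrier's underside is when it is fully home in the corner: 22 mm from the rail's face and 30 mm from the stop's face. Axes as the plate's: +x towards the rail, +y along the rail towards the end stop, z up.
- carrier_blue: Loose aluminium block, 44 mm (its x) by 60 mm (its y) by 28 mm high, 0.14 to 0.28 kg, with a blue round specimen, 32 mm across, 5 mm proud of its top. It rests on the plate, clear of rail and stop, turned up to 0.25 rad from the plate's axes, right or left of the orange carrier. Origin at the centre of its underside.
- carrier_orange: The same block with an orange specimen, resting on the plate; to be left alone. Origin at the centre of its underside.
- clip (a joint): Angle (rad) of the clip, a brass arm 8 mm wide on an upright pivot, 18 to 42 mm above the table; it stays where left and moves at about 1 N near its roller. At 0 the arm points from the pivot to plate -x (open); it grows anticlockwise seen from above; at 1.57 it points to plate -y. The roller meets the near side of a seated carrier at about 1.69. It starts at -0.2 to 0.3.
- clip_pivot (a point): Centre of the clip's pivot, 30 mm above the table, half-way up the arm; axes as the plate's. The pivot boss is 18 mm in diameter.
- clip_roller (a point): Centre of the red roller at the clip's free end, 75 mm from the pivot; 14 mm in diameter, 24 mm high, half-way up. Its +x axis points along the arm to the pivot.
- resin_mount: Loose bystander: green resin cylinder, 30 mm in diameter, 20 mm high, standing on the near left part of the plate. Origin at the centre of its underside.
- wash_bottle: Loose bystander: white plastic bottle with a red cap, 64 mm in diameter, 150 mm high, on the table to the right of the plate. Origin at the centre of its underside.
- jar: Loose bystander: small amber jar with a black lid, 56 mm in diameter, 60 mm high, to the right of the plate. Origin at the centre of its underside.
- objective: Loose bystander: steel microscope objective standing on the table, 32 mm in diameter, 46 mm high, to the left of the plate. Origin at the centre of its underside.
- brush: Loose bystander: small brush, 160 mm long, lying on the table to the left of the plate, along its own x axis.
- mouse: Loose bystander: black computer mouse, 104 mm (its x) by 60 mm, 34 mm high, to the far right of the plate. Origin at the centre of its underside.
There are look-alikes about, which are no part of the job. Leave any purple look-alike of the carrier_blue alone.

How it is judged:
On the way:
1. the blue carrier is home in the corner while the clip is still open (below 1.3 rad) (x of carrier_blue in the frame of seat between -0.003 and 0.003 m and y of carrier_blue in the frame of seat between -0.003 and 0.003 m and angle between the y axis of carrier_blue and the y axis of seat, either way round below 0.05 rad and value of joint clip below 1.3 rad), for 0.2 s.
At the end, for the whole second after the job is handed in: The blue carrier lies flat and at rest in the corner, its centre within 3 mm of the seat along both plate axes and square to the rail within 0.05 rad, and the clip's roller rests against it (clip joint between 1.63 and 1.77 rad) (x of carrier_blue in the frame of seat between -0.003 and 0.003 m and y of carrier_blue in the frame of seat between -0.003 and 0.003 m and angle between the y axis of carrier_blue and the y axis of seat, either way round below 0.05 rad and value of joint clip between 1.631 and 1.771 rad and linear speed of carrier_blue below 0.01 m/s and height (world z) of carrier_blue below 0.015 m and angle between carrier_blue's own z axis and vertical below 0.05 rad); the robot touches nothing.
It fails at once if the blue carrier is lifted (more than 6 mm) or tipped (more than 0.2 rad) (height (world z) of carrier_blue above 0.018 m or angle between carrier_blue's own z axis and vertical above 0.2 rad).
It fails at once if the blue carrier is pinched or pushed hard (fingers press on it with more than 35 N) (contact force between the fingers and carrier_blue above 35 N).
It fails at once if the orange carrier is moved more than 10 mm (distance of carrier_orange from where it was at the start of the episode above 0.01 m).
It fails at once if another loose thing is moved more than 15 mm (distance of any of resin_mount, wash_bottle, jar, objective, brush, mouse from where it was at the start of the episode above 0.015 m).
It also fails if it takes over 64 s, if anything falls off the work surface, if the arm or the gripper's body presses on something with over 40 N, if the wrist force passes 120 N, or if a joint passes its speed limit or range.

## Working session

There is one attempt and no reset: what is moved stays moved. The work goes in short steps, Python scripts to look and compute and a tool call to move; the robot and the scene stay as the last step left them, time stands still between calls to the robot, and variables do not carry over. Pictures are saved under pics/ and viewed, and the job is handed in when it is done.

Besides the shell and the picture viewer there is one more tool, called after "Emit:" in YAML: its name, and indented under it one key for each argument. carry_out: Moves the arm, as the interface text tells. Its arguments: {"type":"object","properties":{"commands":{"type":"array"},"grip_force":{"type":"number"}},"required":["commands"]}

```bash
mkdir -p pics
python3 - <<'E'
from bench import r
import cv2
for n in("top","side"):
    i=r.camera_info(n);print(n,i)
    cv2.imwrite(f"pics/{n}0.png",r.camera(n))
print(r.read_state())
E
```

```text
top {'fx': 384.3565859761041, 'fy': 384.3565859761041, 'cx': 263.37982616929037, 'cy': 194.09717180672607, 'k1': 0.021762064082258115, 'origin': array([0.27303412, 0.01242234, 1.28335594]), 'rotation': array([ 0.7063144 , -0.70318532,  0.05714921, -0.05817511])}
side {'fx': 395.068014683697, 'fy': 395.068014683697, 'cx': 252.7155888215907, 'cy': 195.45634361851458, 'k1': -0.01784793003850217, 'origin': array([0.40392164, 1.00156222, 0.74310444]), 'rotation': array([-0.03435783,  0.88255535, -0.4683955 ,  0.02283076])}
{'time': 0.1, 'joint_positions': array([ 1.31237197,  0.3328012 , -0.06472098,  1.46082503,  0.0216081 ,
        1.34988731, -0.08846646]), 'joint_vel': array([-0.00109787, -0.00349394, -0.00041424, -0.0015586 , -0.00030366,
       -0.00136318, -0.00125208]), 'joint_torque': array([ 2.18570349e-03, -6.24547505e+01,  2.54336715e-02, -3.90719247e+01,
       -6.13033469e-02,  3.66750592e-02,  1.48782652e-05]), 'ee_pos': array([ 0.14595852, -0.60738037,  0.22185364]), 'eef_rot': array([ 7.85403015e-01, -6.18984433e-01, -4.97546826e-04, -3.57227831e-04]), 'ft_force': array([0.39501138, 0.54408499, 1.45935586]), 'torque': array([ 0.0130295 ,  0.04924035, -0.0068424 ]), 'width': 0.08702445462383251}
```

View pics/top0.png

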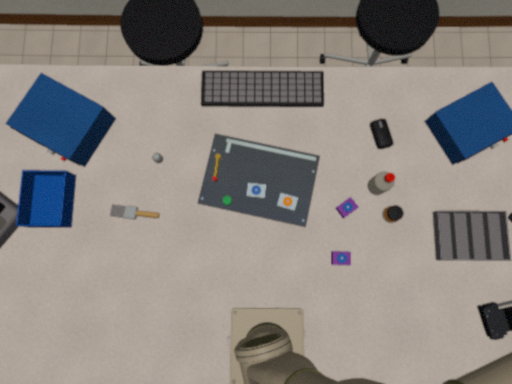

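View pics/side0.png

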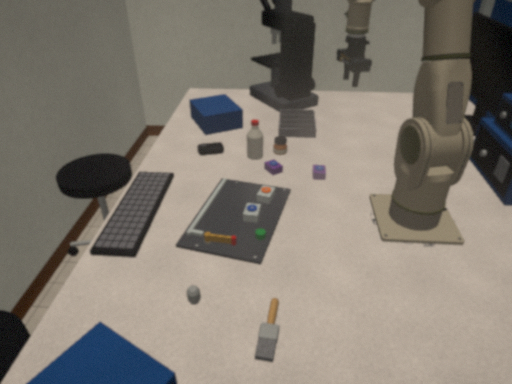

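Candidates in the top view: the aluminium block with a blue disc at (257,190), the orange one at (288,201), and purple look-alikes with blue discs at (347,208) and (341,258). My choice is (257,190), the only aluminium block with a blue disc, and it stands on the plate. Next I'll check it in a crop.

Run:
```python
import cv2
a=cv2.imread("pics/top0.png")[125:235,190:330]
cv2.imwrite("pics/topc.png",cv2.resize(a,None,fx=5,fy=5,interpolation=cv2.INTER_CUBIC))
a=cv2.imread("pics/side0.png")[170:265,170:300]
cv2.imwrite("pics/sidec.png",cv2.resize(a,None,fx=5,fy=5,interpolation=cv2.INTER_CUBIC))
```

```text
(no output)
```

View pics/topc.png

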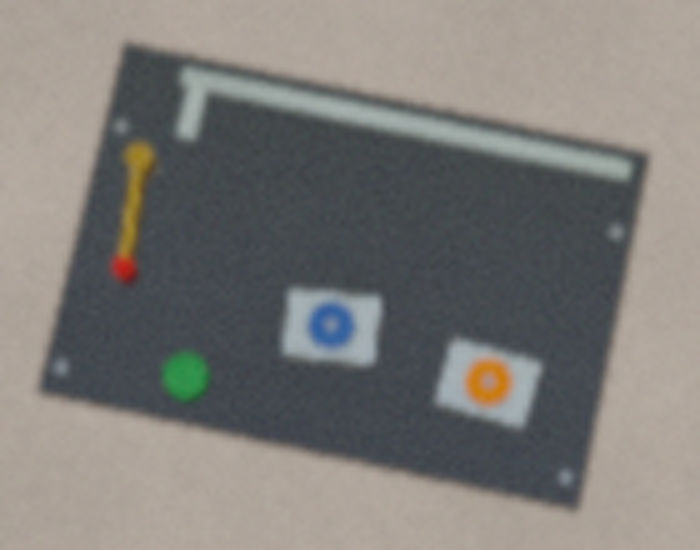

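View pics/sidec.png

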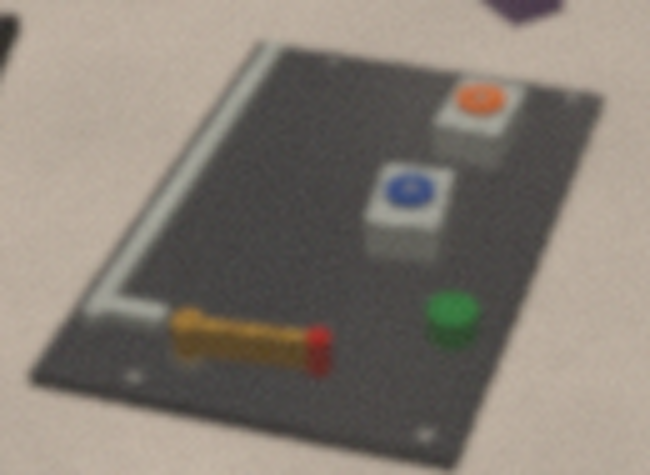

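The crop confirms the blue disc on an aluminium block, in the middle of the plate, with orange to its right. The resin is near left and the clip is open at the left. Now to measure.

```bash
cat > h.py <<'E'
import numpy as np, cv2
from bench import r
from scipy.spatial.transform import Rotation as R
def cast(n,px,z):
    i=r.camera_info(n); px=np.atleast_2d(np.float64(px))
    d=np.c_[(px[:,0]-i["cx"])/i["fx"],(px[:,1]-i["cy"])/i["fy"]]
    u=d.copy()
    for _ in range(10): u=d/(1+i["k1"]*(u**2).sum(1))[:,None]
    v=R.from_quat(i["rotation"]).apply(np.c_[u,np.ones(len(u))]); o=i["origin"]
    return (o+v*((z-o[2])/v[:,2])[:,None])[:,:2]
def blobs(img,lo,hi,box,amin=8):
    hsv=cv2.cvtColor(img,cv2.COLOR_BGR2HSV); m=cv2.inRange(hsv,np.array(lo),np.array(hi))
    k=np.zeros_like(m);x0,y0,x1,y1=box;k[y0:y1,x0:x1]=255;m&=k
    c,_=cv2.findContours(m,cv2.RETR_EXTERNAL,cv2.CHAIN_APPROX_NONE)
    return m,sorted([q for q in c if cv2.contourArea(q)>amin],key=cv2.contourArea,reverse=True)
def cen(c):
    M=cv2.moments(c);return np.array([M["m10"]/M["m00"],M["m01"]/M["m00"]])
def rect(n,c,z):
    w=cast(n,c[:,0,:],z)*1000
    (cx,cy),(a,b),th=cv2.minAreaRect(w.astype(np.float32))
    return np.array([cx,cy]),a,b,th
E
python3 - <<'E'
from h import *
im=cv2.imread("pics/top0.png"); sd=cv2.imread("pics/side0.png")
hsv=cv2.cvtColor(im,cv2.COLOR_BGR2HSV)
for p in [(230,200),(257,183),(257,190),(257,196),(280,149),(288,201),(210,230),(217,165),(214,179)]: print(p,hsv[p[1],p[0]],im[p[1],p[0]])
B=(190,125,330,235)
m,c=blobs(im,(80,0,0),(150,130,110),B); 
# plate: dark or anything not table inside; use hull
h=cv2.convexHull(c[0]);print("plate",rect("top",h,.012))
ap=cv2.approxPolyDP(h,4,True);print("corners",cast("top",ap[:,0],.012).round(4).tolist())
for nm,lo,hi,z in(("blue",(100,130,60),(125,255,255),.045),("orange",(8,150,120),(20,255,255),.045),("green",(50,100,50),(80,255,255),.032),("red",(170,150,60),(180,255,255),.042),("red0",(0,150,60),(6,255,255),.042)):
    for n,I,b in(("top",im,B),("side",sd,(175,170,300,265))):
        for q in blobs(I,lo,hi,b,3)[1][:2]: print(nm,n,cen(q).round(1),cv2.contourArea(q),cast(n,cen(q),z).round(4))
m,c=blobs(im,(0,0,135),(180,60,255),(240,178,270,204))
print("bluerect",[ (rect("top",q,.040),cen(q)) for q in c])
m,c=blobs(im,(0,0,135),(180,60,255),(272,188,303,214))
print("orrect",[ (rect("top",q,.040),cen(q)) for q in c])
E
```

```text
(230, 200) [ 69 172 132] [ 69 132  43]
(257, 183) [ 99  26 128] [128 124 115]
(257, 190) [108 115 157] [157 114  86]
(257, 196) [ 99  22 152] [152 148 139]
(280, 149) [ 90  14 126] [126 126 119]
(288, 201) [ 10  89 180] [117 139 180]
(210, 230) [ 17  30 172] [152 163 172]
(217, 165) [ 23 172 139] [ 45 116 139]
(214, 179) [  1 216 168] [ 26  33 168]
plate (array([533.76208496,  30.13642883]), 364.2916259765625, 243.18893432617188, 77.6611099243164)
corners [[0.6876, 0.1785], [0.6113, -0.1706], [0.3795, -0.12], [0.4548, 0.2296]]
blue top [255.7 189.5] 37.0 [[0.4922 0.0397]]
orange top [287.3 200.8] 39.5 [[ 0.4553 -0.0633]]
orange side [208.  234.1] 7.0 [[0.6016 0.1718]]
orange side [266.5 189.9] 6.0 [[ 0.4526 -0.0615]]
green top [226.8 199.9] 63.0 [[0.4594 0.1351]]
green side [260. 232.] 43.0 [[0.4604 0.1362]]
red0 top [214.4 178.3] 8.5 [[0.5297 0.1762]]
red0 side [233.1 238.9] 12.5 [[0.5306 0.1834]]
bluerect [((array([492.25280762,  39.49077606]), 59.168739318847656, 44.908782958984375, 83.8335189819336), array([255.95348837, 189.75968992]))]
orrect [((array([455.25015259, -62.97200012]), 59.30125427246094, 44.96097946166992, 75.60880279541016), array([287.16971081, 201.08447489]))]
```

```bash
cat >> h.py <<'E'
PC=np.array([.5338,.0301]); PSI=-.2152
ex=np.array([np.cos(PSI),np.sin(PSI)]); ey=np.array([-ex[1],ex[0]])
def toplate(w): d=np.asarray(w)-PC; return np.array([d@ex,d@ey])*1000
def toworld(p): return PC+(p[0]*ex+p[1]*ey)/1000
def units(p,z,yaw=None,w=False):
    """plate mm target, z m, world yaw(deg) of tool x -> shift units, turn units"""
    s=r.read_state(); T=R.from_quat(s["eef_rot"])
    t=np.r_[np.array(p) if w else toworld(p),z]
    sh=T.inv().apply(t-s["ee_pos"])/.025
    tx=T.as_matrix()[:,0]; cur=np.degrees(np.arctan2(tx[1],tx[0]))
    g=R.from_euler("z",cur if yaw is None else yaw,degrees=True).as_matrix()@np.diag([1,-1,-1])
    tr=np.degrees((T.inv()*R.from_matrix(g)).as_rotvec())/5
    return sh.round(2),tr.round(2)
def stat():
    s=r.read_state();print("t",round(s["time"],2),"plate",toplate(s["ee_pos"][:2]).round(1),"z",s["ee_pos"][2].round(4),"F plate",(s["ft_force"][:2]@ex).round(1),(s["ft_force"][:2]@ey).round(1),s["ft_force"][2].round(1),"w",round(s["width"],4))
E
python3 - <<'E'
from h import *
im=cv2.imread("pics/top0.png")
for n,p in(("blue",[.4923,.0395]),("orange",[.4552,-.063]),("green",[.4598,.1355]),("roller",[.5297,.1765])): print(n,toplate(p).round(1))
m,c=blobs(im,(18,120,60),(32,255,255),(190,125,240,190),3)
pts=np.vstack([toplate(q) for q in cast("top",np.argwhere(m)[:,::-1],.042)]);print("brass",pts.min(0),pts.max(0))
print("boss top pts mean",pts[pts[:,0]>pts[:,0].max()-16].mean(0), "tip",pts[pts[:,0]<pts[:,0].min()+12].mean(0))
# rail: bright pixels
m,c=blobs(im,(0,0,100),(180,60,255),(222,137,320,165),3)
P=np.vstack([toplate(q) for q in cast("top",np.argwhere(m)[:,::-1],.022)])
for y in(-150,-100,-50,0,50,100): k=P[(abs(P[:,1]-y)<15)&(P[:,0]<110)&(P[:,0]>80)];print(y,k[:,0].min(),k[:,0].max(),k[:,0].mean())
k=P[(P[:,0]<83)&(P[:,0]>55)];print("stop",k[:,1].min(),k[:,1].max(),k[:,1].mean())
print(units([.42,-.33],.22,-102.3,True)); print(units((-84,0),.1,-102.3)); stat()
E
```

```text
blue [-42.6   0.3]
orange [ -56.9 -107.7]
green [-94.8  87.2]
roller [-35.3 142.1]
brass [-24.12223126 139.40844589] [ 48.17670138 158.79703762]
boss top pts mean [ 40.2324003  149.48438701] tip [-18.22099889 144.08965861]
-150 98.81041418255921 109.75321627655383 104.29377708333043
-100 98.48532005309539 109.71088387714401 104.10315650187154
-50 98.68388410041744 109.65872110813828 104.20273148984818
0 98.3331289351018 109.59668762324252 104.04299901331711
50 98.24317598995123 109.99202480961526 103.95467185846105
100 98.14396720618366 109.90790839207527 104.30477078657286
stop 117.89844561433365 135.25380899026482 126.69059721437462
(array([ -8.23, -13.25,   0.08]), array([0.  , 0.01, 5.16]))
(array([-22.63, -18.02,   4.9 ]), array([0.  , 0.01, 5.16]))
t 0.1 plate [-242.8 -705.6] z 0.2219 F plate 0.3 0.6 1.5 w 0.087
```

Emit:
carry_out:
  commands:
    - [[255, -1.6, -2.6, 0, 0, 0, 1], [255, -3.3, -5.3, 0, 0, 0, 2], [255, -5, -8, 0, 0, 0, 3], [255, -6.6, -10.6, 0, 0, 0, 4], [255, -8.2, -13.2, 0, 0, 0, 5.16], [255, -11, -14.5, 0, 0, 0, 5.16], [255, -13.5, -15.3, 0, 0, 0, 5.16], [255, -16, -16, 0, 0, 0, 5.16], [255, -18.5, -16.7, 0, 0, 0, 5.16], [255, -21, -17.5, 0.8, 0, 0, 5.16], [255, -22.63, -18.02, 2, 0, 0, 5.16], [255, -22.63, -18.02, 2.5, 0, 0, 5.16]]
  grip_force: 20

```text
time: 1.6
ee_pos: [0.4503, 0.0323, 0.1685]
eef_rot: [-0.627, 0.779, -0.0, 0.001]
ft_force: [0.6, -0.5, -0.3]
width: 0.0001
```

Run:
```python
from h import *
stat(); print(units((-84,0),.019,-102.3))
```

```text
t 1.6 plate [-82.  -15.7] z 0.1685 F plate 0.7 -0.4 -0.3 w 0.0001
(array([-0.62,  0.09,  5.98]), array([-0.01,  0.01,  0.  ]))
```

Emit:
carry_out:
  commands:
    - [[255, -0.3, 0.13, 0, 0, 0, 0], [255, -0.62, 0.13, 1, 0, 0, 0], [255, -0.62, 0.13, 2.5, 0, 0, 0], [255, -0.62, 0.13, 4, 0, 0, 0], [255, -0.62, 0.13, 5.2, 0, 0, 0], [255, -0.62, 0.13, 5.9, 0, 0, 0], [255, -0.62, 0.13, 5.98, 0, 0, 0], [255, -0.62, 0.13, 5.98, 0, 0, 0]]

```text
time: 2.6
ee_pos: [0.4513, 0.0481, 0.0199]
eef_rot: [-0.627, 0.779, -0.001, 0.001]
ft_force: [0.2, 0.3, -0.6]
width: 0.0006
```

Run:
```python
from h import *
stat(); print(units((-20,0),.019,-102.3))
cv2.imwrite("pics/side1.png",cv2.resize(r.camera("side")[150:280,150:330],None,fx=4,fy=4,interpolation=cv2.INTER_CUBIC))
```

```text
t 2.6 plate [-84.4   0. ] z 0.0199 F plate 0.1 0.3 -0.6 w 0.0006
(array([ 0.  , -2.58,  0.04]), array([-0.03,  0.01,  0.  ]))
```

View pics/side1.png

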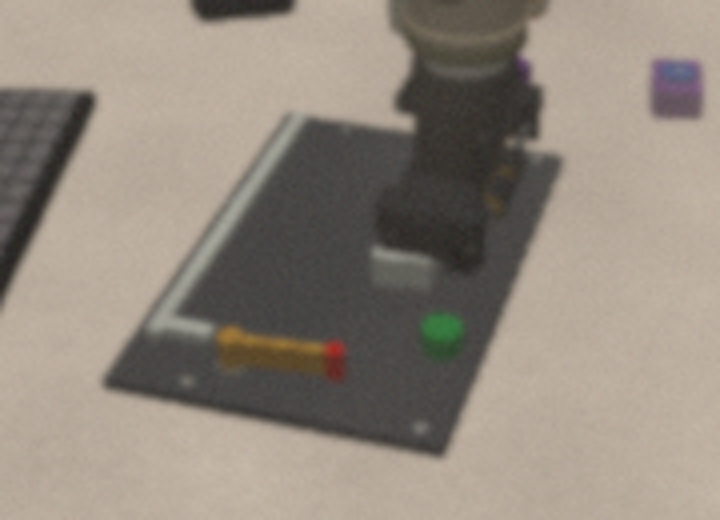

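Emit:
carry_out:
  commands:
    - [[255, 0, -0.2, 0, 0, 0, 0], [255, 0, -0.4, 0, 0, 0, 0], [255, 0, -0.6, 0, 0, 0, 0], [255, 0, -0.8, 0, 0, 0, 0], [255, 0, -1.0, 0, 0, 0, 0], [255, 0, -1.2, 0, 0, 0, 0], [255, 0, -1.4, 0, 0, 0, 0], [255, 0, -1.6, 0, 0, 0, 0], [255, 0, -1.8, 0, 0, 0, 0], [255, 0, -2.0, 0, 0, 0, 0], [255, 0, -2.2, 0, 0, 0, 0], [255, 0, -2.4, 0, 0, 0, 0]]

```text
time: 4.15
ee_pos: [0.5104, 0.0353, 0.0202]
eef_rot: [-0.627, 0.779, -0.001, 0.001]
ft_force: [-0.2, 0.2, 0.1]
width: 0.0002
```

```bash
cat > snap.py <<'E'
from h import *
import sys
n=sys.argv[1]; stat()
for c,b in(("top",(190,125,330,235)),("side",(150,150,310,275))):
    x0,y0,x1,y1=b; cv2.imwrite(f"pics/{n}_{c}.png",cv2.resize(r.camera(c)[y0:y1,x0:x1],None,fx=4.5,fy=4.5,interpolation=cv2.INTER_CUBIC))
E
python3 snap.py a; python3 -c "
from h import *
print(units((30,0),.02,-102.3))"
```

```text
t 4.15 plate [-24.    0.1] z 0.0202 F plate -0.2 0.2 0.1 w 0.0002
(array([ 0.01, -2.14,  0.02]), array([-0.04,  0.02, -0.  ]))
```

View pics/a_side.png

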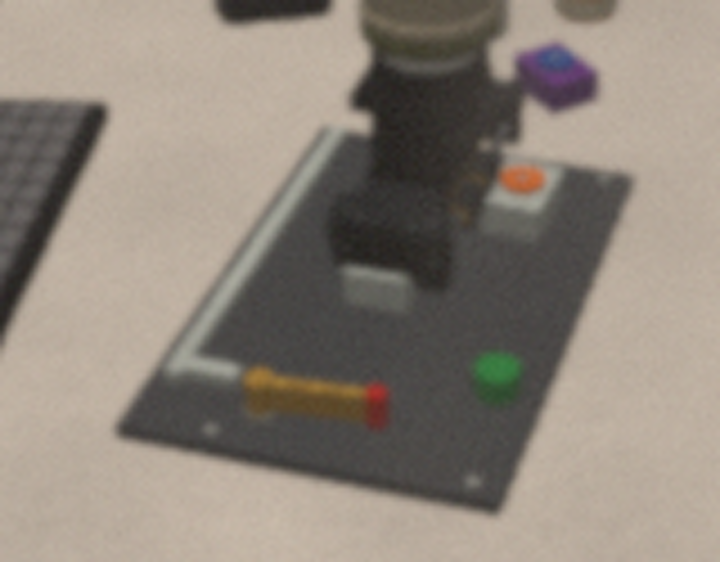

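View pics/a_top.png

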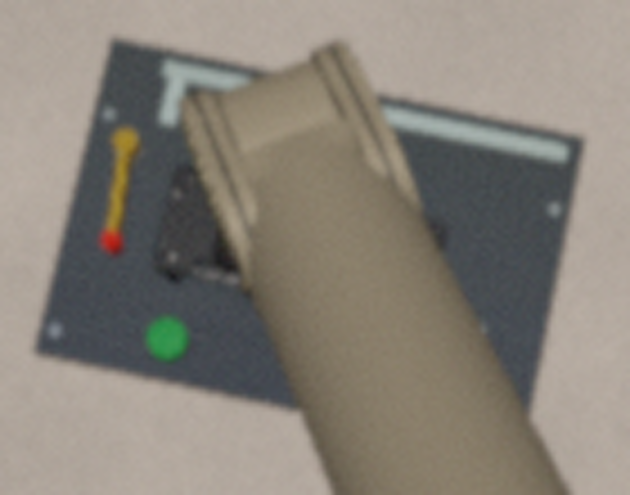

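The side view shows the carrier end at about (375,290) in the crop, pushed square in front of the fingers. Orange and resin haven't moved. I'll keep going.

Emit:
carry_out:
  commands:
    - [[255, 0, -0.2, 0, 0, 0, 0], [255, 0, -0.4, 0, 0, 0, 0], [255, 0, -0.6, 0, 0, 0, 0], [255, 0, -0.8, 0, 0, 0, 0], [255, 0, -1.0, 0, 0, 0, 0], [255, 0, -1.2, 0, 0, 0, 0], [255, 0, -1.4, 0, 0, 0, 0], [255, 0, -1.6, 0, 0, 0, 0], [255, 0, -1.8, 0, 0, 0, 0], [255, 0, -2.0, 0, 0, 0, 0], [255, 0, -2.14, 0, 0, 0, 0]]

```text
time: 5.62
ee_pos: [0.5634, 0.0238, 0.0205]
eef_rot: [-0.627, 0.779, -0.001, 0.002]
ft_force: [-2.0, 0.2, -0.2]
width: -0.0
```

```bash
python3 snap.py b
```

```text
t 5.62 plate [30.2  0.1] z 0.0205 F plate -2.0 -0.2 -0.2 w -0.0
```

View pics/b_side.png

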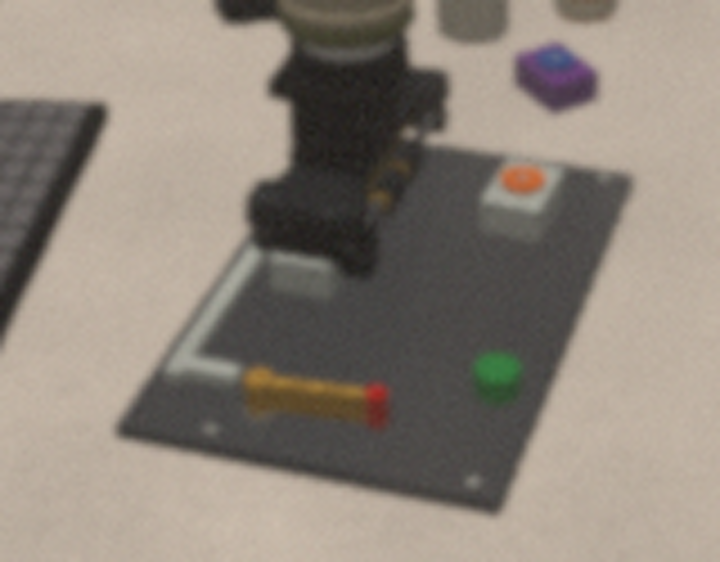

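Emit:
carry_out:
  commands:
    - [[255, 0, -0.08, 0, 0, 0, 0], [255, 0, -0.16, 0, 0, 0, 0], [255, 0, -0.24, 0, 0, 0, 0], [255, 0, -0.32, 0, 0, 0, 0], [255, 0, -0.4, 0, 0, 0, 0], [255, 0, -0.44, 0, 0, 0, 0]]

```text
time: 6.48
ee_pos: [0.5744, 0.0214, 0.0206]
eef_rot: [-0.627, 0.779, -0.001, 0.002]
ft_force: [-1.0, 0.6, 0.3]
width: 0.0007
```

Emit:
carry_out:
  commands:
    - [[255, 0, -0.04, 0, 0, 0, 0], [255, 0, -0.08, 0, 0, 0, 0], [255, 0, -0.12, 0, 0, 0, 0]]

```text
time: 6.85
ee_pos: [0.5774, 0.0207, 0.0206]
eef_rot: [-0.627, 0.779, -0.001, 0.002]
ft_force: [-1.4, -0.3, -1.0]
width: 0.0007
```

Emit:
carry_out:
  commands:
    - [[255, 0, -0.04, 0, 0, 0, 0], [255, 0, -0.08, 0, 0, 0, 0]]

```text
time: 7.1
ee_pos: [0.5794, 0.0203, 0.0206]
eef_rot: [-0.627, 0.779, -0.001, 0.002]
ft_force: [-0.7, 0.0, -0.3]
width: 0.0001
```

```bash
python3 snap.py c
```

```text
t 7.1 plate [46.6  0.1] z 0.0206 F plate -0.7 -0.1 -0.3 w 0.0001
```

View pics/c_side.png

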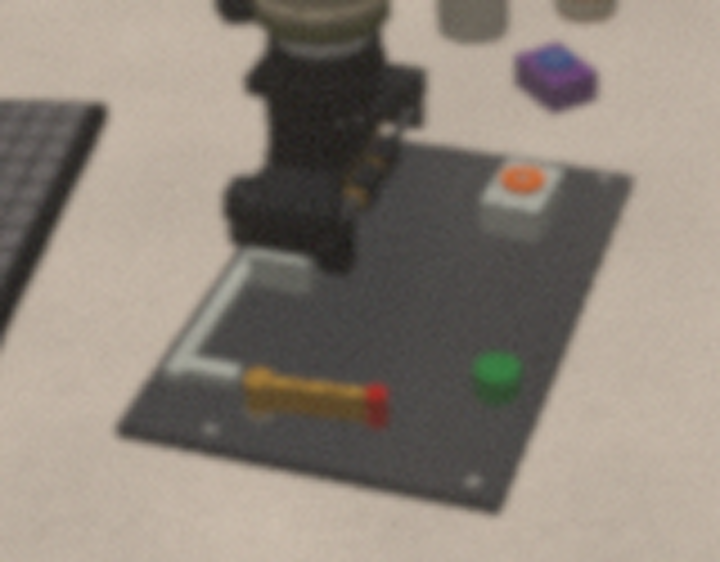

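View pics/c_top.png

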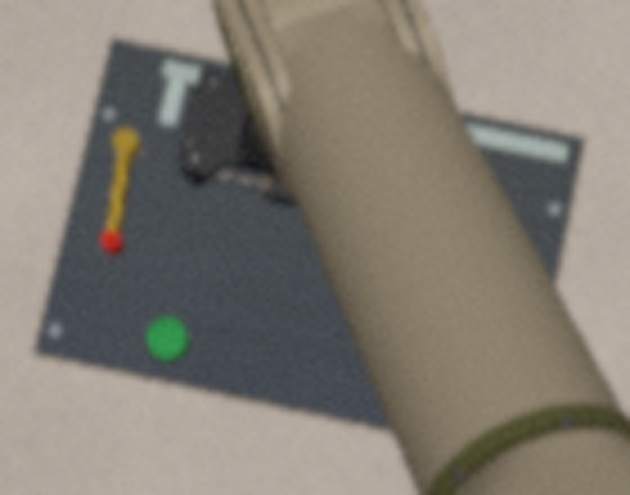

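Emit:
carry_out:
  commands:
    - [[255, 0, -0.04, 0, 0, 0, 0], [255, 0, -0.08, 0, 0, 0, 0]]

```text
time: 7.45
ee_pos: [0.5801, 0.0201, 0.0206]
eef_rot: [-0.627, 0.779, -0.0, 0.001]
ft_force: [-11.2, 1.1, 8.8]
width: 0.0007
```

Emit:
carry_out:
  commands:
    - [[255, 0, -0.04, 0, 0, 0, 0], [255, 0, -0.08, 0, 0, 0, 0]]

```text
time: 7.7
ee_pos: [0.5801, 0.0201, 0.0205]
eef_rot: [-0.627, 0.779, 0.001, -0.001]
ft_force: [-14.3, 0.8, 10.7]
width: 0.0006
```

Emit:
carry_out:
  commands:
    - [[255, 0, 0.3, 0, 0, 0, 0], [255, 0, 0.6, 0, 0, 0, 0], [255, 0, 0.6, -1.2, 0, 0, 0], [255, 0, 0.6, -2.4, 0, 0, 0], [255, 1, 0.2, -2.4, 0, 0, 0], [255, 2.3, -0.7, -2.4, 0, 0, 0], [255, 2.3, -1.1, -2.4, 0, 0, 0], [255, 2.3, -1.1, -1.5, 0, 0, 0], [255, 2.3, -1.1, -0.6, 0, 0, 0], [255, 2.3, -1.1, -0.1, 0, 0, 0], [255, 2.3, -1.1, 0, 0, 0, 0], [255, 2.3, -1.1, 0, 0, 0, 0]]

```text
time: 9.2
ee_pos: [0.5951, -0.0417, 0.021]
eef_rot: [-0.627, 0.779, 0.001, -0.001]
ft_force: [-0.1, -0.3, -0.1]
width: 0.0005
```

```bash
python3 snap.py d;python3 -c "
from h import *
print(units((75,30),.02,-102.3))"
```

```text
t 9.2 plate [ 75.2 -57.1] z 0.021 F plate -0.1 -0.4 -0.1 w 0.0005
(array([-3.49,  0.02,  0.05]), array([ 0.02, -0.  ,  0.  ]))
```

View pics/d_side.png

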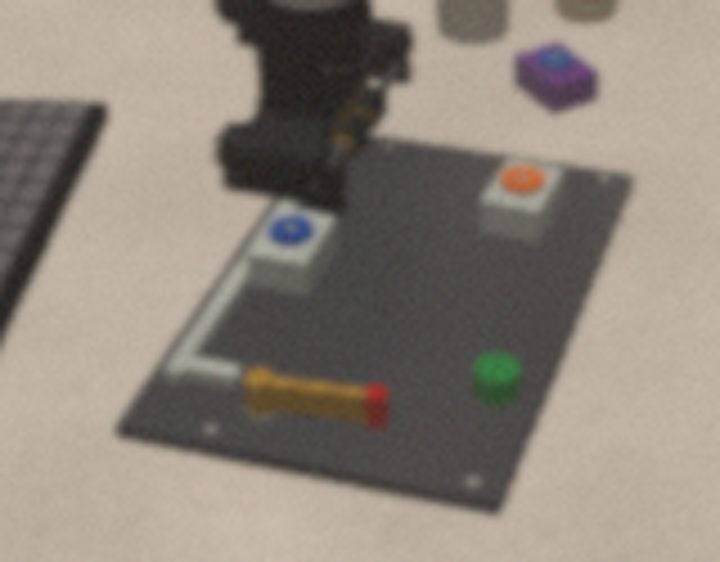

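View pics/d_top.png

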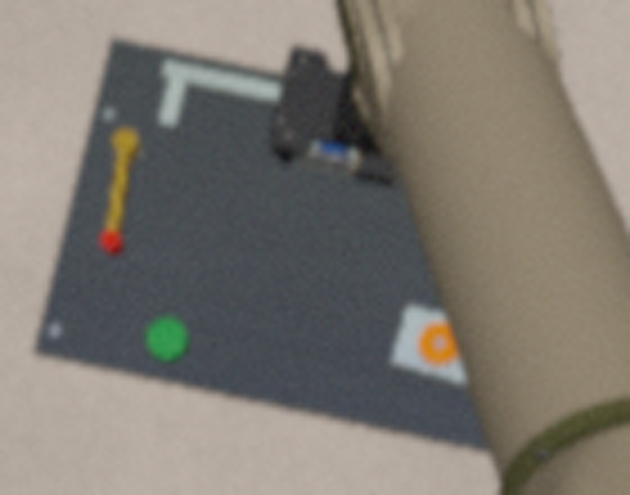

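The carrier sits along the rail, with its blue disc at (291,230) in the side crop, and the fingers are behind its far end. Next I push along +y, which is tool -x.

Emit:
carry_out:
  commands:
    - [[255, -0.2, 0, 0, 0, 0, 0], [255, -0.4, 0, 0, 0, 0, 0], [255, -0.6, 0, 0, 0, 0, 0], [255, -0.8, 0, 0, 0, 0, 0], [255, -1.0, 0, 0, 0, 0, 0], [255, -1.2, 0, 0, 0, 0, 0], [255, -1.4, 0, 0, 0, 0, 0], [255, -1.6, 0, 0, 0, 0, 0]]

```text
time: 10.3
ee_pos: [0.6039, -0.0026, 0.0213]
eef_rot: [-0.627, 0.779, 0.001, -0.001]
ft_force: [-0.7, -2.1, 1.7]
width: 0.0003
```

```bash
python3 snap.py e
```

```text
t 10.3 plate [ 75.5 -16.9] z 0.0213 F plate -0.3 -2.2 1.7 w 0.0003
```

View pics/e_side.png

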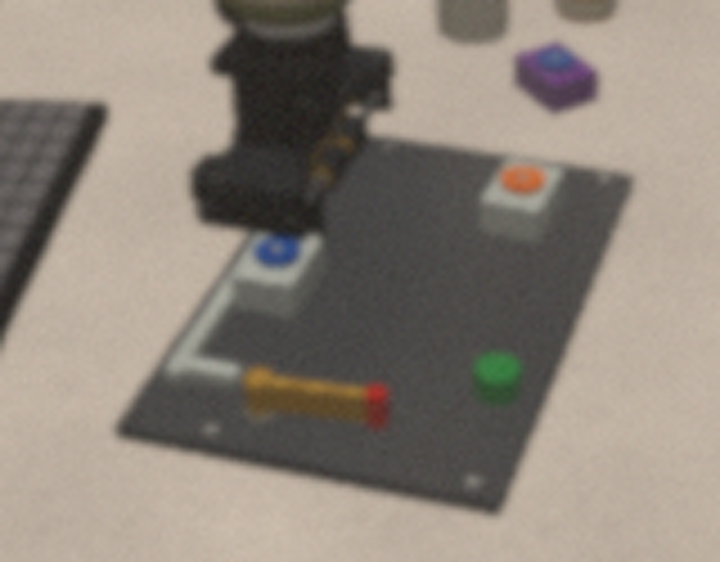

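Emit:
carry_out:
  commands:
    - [[255, -0.2, 0, 0, 0, 0, 0], [255, -0.4, 0, 0, 0, 0, 0], [255, -0.6, 0, 0, 0, 0, 0], [255, -0.8, 0, 0, 0, 0, 0], [255, -1.0, 0, 0, 0, 0, 0], [255, -1.2, 0, 0, 0, 0, 0], [255, -1.4, 0, 0, 0, 0, 0], [255, -1.6, 0, 0, 0, 0, 0], [255, -1.75, 0, 0, 0, 0, 0], [255, -1.9, 0, 0, 0, 0, 0]]

```text
time: 11.65
ee_pos: [0.6141, 0.045, 0.0213]
eef_rot: [-0.628, 0.778, 0.001, -0.0]
ft_force: [-0.7, -0.9, -0.6]
width: 0.001
```

```bash
python3 snap.py f
```

```text
t 11.65 plate [75.3 31.7] z 0.0213 F plate -0.5 -1.1 -0.6 w 0.001
```

View pics/f_side.png

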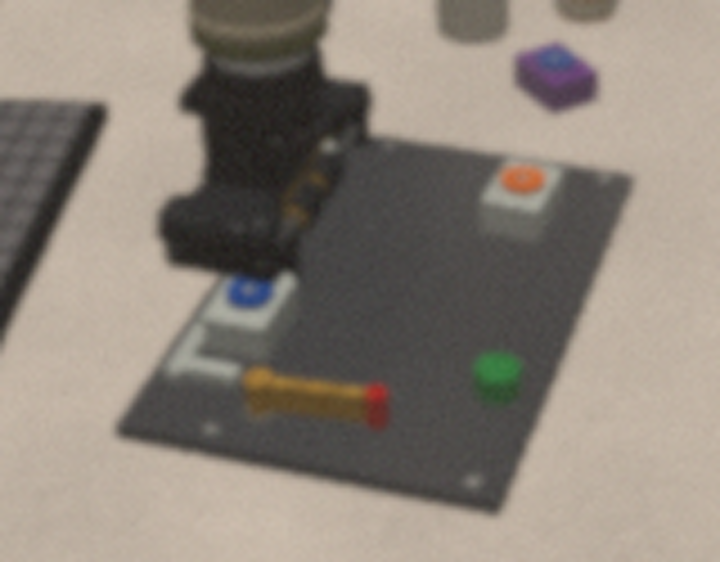

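Emit:
carry_out:
  commands:
    - [[255, -0.08, 0, 0, 0, 0, 0], [255, -0.16, 0, 0, 0, 0, 0], [255, -0.24, 0, 0, 0, 0, 0], [255, -0.32, 0, 0, 0, 0, 0], [255, -0.4, 0, 0, 0, 0, 0]]

```text
time: 12.38
ee_pos: [0.6162, 0.0554, 0.0214]
eef_rot: [-0.628, 0.778, 0.001, 0.0]
ft_force: [0.0, -1.7, -0.5]
width: 0.0004
```

Emit:
carry_out:
  commands:
    - [[255, -0.05, 0, 0, 0, 0, 0], [255, -0.1, 0, 0, 0, 0, 0]]

```text
time: 12.62
ee_pos: [0.6168, 0.0579, 0.0214]
eef_rot: [-0.628, 0.778, 0.001, -0.0]
ft_force: [-0.5, 0.2, 0.5]
width: 0.0006
```

Emit:
carry_out:
  commands:
    - [[255, -0.05, 0, 0, 0, 0, 0], [255, -0.1, 0, 0, 0, 0, 0]]

```text
time: 12.88
ee_pos: [0.6173, 0.0605, 0.0214]
eef_rot: [-0.628, 0.778, 0.001, 0.0]
ft_force: [1.0, -0.9, -1.0]
width: 0.0003
```

```bash
python3 -c "
from h import *
stat()"
```

```text
t 12.88 plate [75.1 47.5] z 0.0214 F plate 1.2 -0.7 -1.0 w 0.0003
```

Emit:
carry_out:
  commands:
    - [[255, -0.04, 0, 0, 0, 0, 0], [255, -0.08, 0, 0, 0, 0, 0]]

```text
time: 13.12
ee_pos: [0.6177, 0.0625, 0.0214]
eef_rot: [-0.628, 0.778, 0.001, 0.0]
ft_force: [-0.9, -0.1, -0.7]
width: 0.0007
```

Emit:
carry_out:
  commands:
    - [[255, -0.04, 0, 0, 0, 0, 0], [255, -0.08, 0, 0, 0, 0, 0]]

```text
time: 13.38
ee_pos: [0.618, 0.0634, 0.0214]
eef_rot: [-0.628, 0.778, 0.001, -0.001]
ft_force: [-2.5, -5.2, 3.4]
width: 0.0005
```

```bash
python3 snap.py g
```

```text
t 13.38 plate [75.1 50.5] z 0.0214 F plate -1.3 -5.6 3.4 w 0.0005
```

View pics/g_side.png

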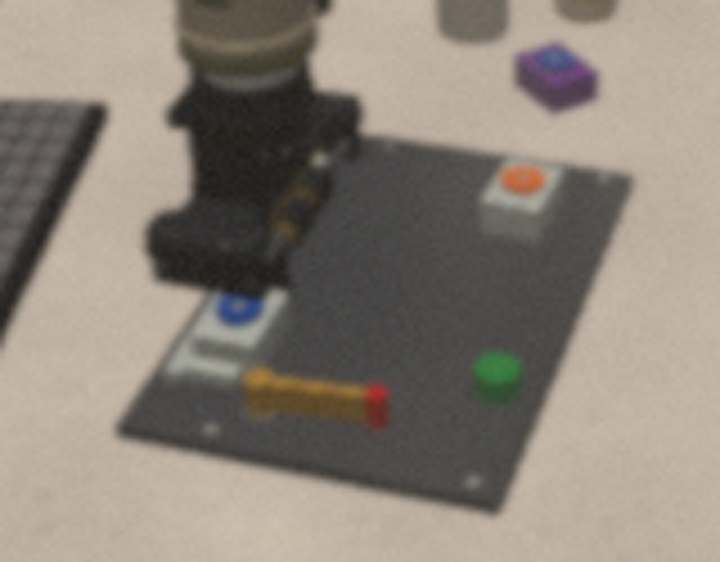

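Contact with the stop is starting. I'll press a little more, in small steps.

Emit:
carry_out:
  commands:
    - [[255, -0.04, 0, 0, 0, 0, 0], [255, -0.08, 0, 0, 0, 0, 0], [255, -0.1, 0, 0, 0, 0, 0]]

```text
time: 13.85
ee_pos: [0.618, 0.0635, 0.0214]
eef_rot: [-0.627, 0.779, -0.0, -0.002]
ft_force: [-5.4, -8.9, 6.7]
width: 0.0006
```

```bash
python3 -c "
from h import *
stat()"
```

```text
t 13.85 plate [75.2 50.6] z 0.0214 F plate -3.4 -9.9 6.7 w 0.0006
```

Emit:
carry_out:
  commands:
    - [[255, 0.3, 0, 0, 0, 0, 0], [255, 0.6, 0, 0, 0, 0, 0], [255, 0.6, 0, -1.2, 0, 0, 0], [255, 0.6, 0.4, -2.4, 0, 0, 0], [255, 0, 1.4, -2.4, 0, 0, 0], [255, -1.0, 2.0, -2.4, 0, 0, 0], [255, -1.55, 2.0, -2.4, 0, 0, 0], [255, -1.55, 2.0, -1.4, 0, 0, 0], [255, -1.55, 2.0, -0.5, 0, 0, 0], [255, -1.55, 2.0, 0, 0, 0, 0], [255, -1.55, 2.0, 0, 0, 0, 0], [255, -1.55, 2.0, 0, 0, 0, 0]]

```text
time: 15.35
ee_pos: [0.5781, 0.1121, 0.0222]
eef_rot: [-0.627, 0.779, -0.0, -0.002]
ft_force: [0.5, 0.0, -0.3]
width: 0.0005
```

```bash
python3 snap.py i
```

```text
t 15.35 plate [25.8 89.6] z 0.0222 F plate 0.5 0.2 -0.3 w 0.0005
```

View pics/i_side.png

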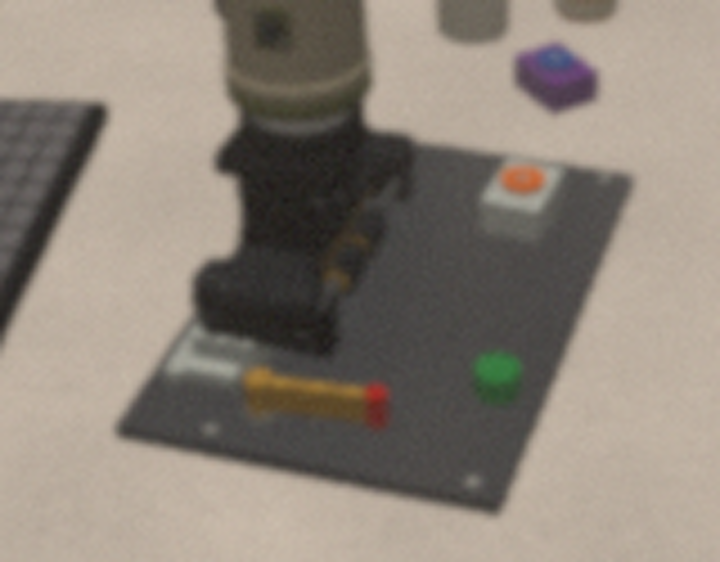

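Approach to x ≈ 44.5 and then creep.

Emit:
carry_out:
  commands:
    - [[255, 0, -0.2, 0, 0, 0, 0], [255, 0, -0.4, 0, 0, 0, 0], [255, 0, -0.58, 0, 0, 0, 0], [255, 0, -0.66, 0, 0, 0, 0], [255, 0, -0.74, 0, 0, 0, 0], [255, 0, -0.78, 0, 0, 0, 0]]

```text
time: 16.2
ee_pos: [0.5972, 0.1079, 0.0222]
eef_rot: [-0.627, 0.779, -0.0, -0.002]
ft_force: [-0.2, -0.2, 0.7]
width: 0.0002
```

Emit:
carry_out:
  commands:
    - [[255, 0, -0.04, 0, 0, 0, 0], [255, 0, -0.08, 0, 0, 0, 0]]

```text
time: 16.45
ee_pos: [0.5987, 0.1076, 0.0222]
eef_rot: [-0.627, 0.779, -0.0, -0.002]
ft_force: [-5.5, 0.6, 4.1]
width: 0.0006
```

Emit:
carry_out:
  commands:
    - [[255, 0, -0.04, 0, 0, 0, 0], [255, 0, -0.08, 0, 0, 0, 0]]

```text
time: 16.7
ee_pos: [0.5988, 0.1076, 0.022]
eef_rot: [-0.627, 0.779, 0.001, -0.004]
ft_force: [-12.2, 0.4, 8.5]
width: 0.0001
```

```bash
python3 -c "
from h import *
stat()"
```

```text
t 16.7 plate [46.9 89.6] z 0.022 F plate -12.1 -2.2 8.5 w 0.0001
```

Emit:
carry_out:
  commands:
    - [[255, 0, 0.3, 0, 0, 0, 0], [255, 0, 0.6, 0, 0, 0, 0], [255, 0, 0.9, -1.2, 0, 0, 0], [255, 0, 1.5, -2.4, 0, 0, 0], [255, 0, 2.6, -2.8, 0, 0, 0], [255, -1.5, 2.6, -2.8, 0, 0, 0], [255, -3.2, 2.6, -2.8, 0, 0, 0], [255, -3.2, 2.6, -2.8, 0, 0, 0]]

```text
time: 17.7
ee_pos: [0.5521, 0.2039, 0.0923]
eef_rot: [-0.629, 0.777, 0.002, -0.003]
ft_force: [0.2, -0.3, 0.0]
width: 0.0004
```

```bash
python3 snap.py j;python3 -c "
from h import *
print(units((-19,170),.024,-102.3))
s=r.camera('side')
for n,lo,hi,z in(('blue',(100,130,50),(125,255,255),.045),):
  for c in ('side','top'):
    for q in blobs(r.camera(c),lo,hi,(175,140,300,265),3)[1][:2]: print(c,cen(q),toplate(cast(c,cen(q),z)[0]).round(1))
"
```

```text
t 17.7 plate [-19.2 173.7] z 0.0923 F plate 0.2 -0.3 0.0 w 0.0004
(array([-0.02,  0.03,  2.72]), array([ 0.07, -0.06,  0.01]))
top [237.32820513 148.85128205] [77.9 90.7]
```

View pics/j_side.png

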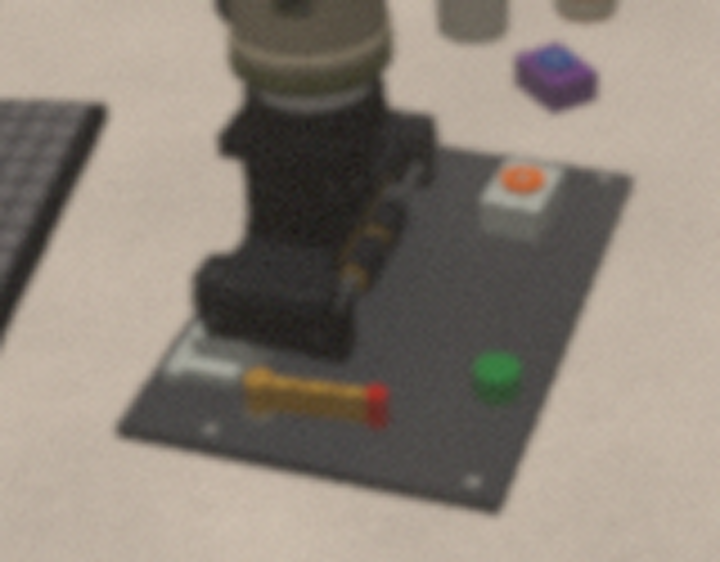

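View pics/j_top.png

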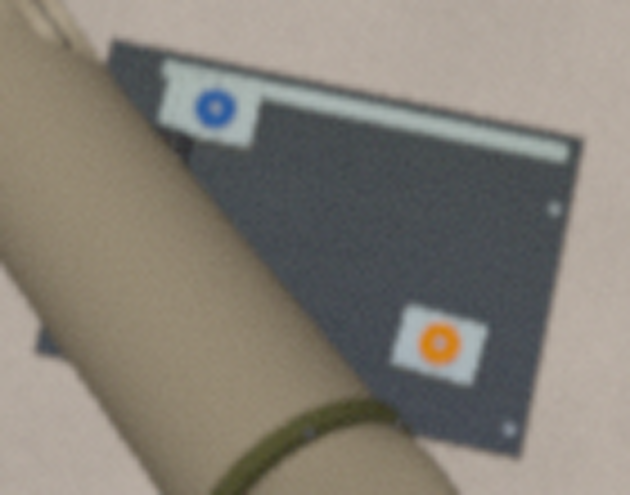

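The top view shows the blue disc at (216,107) in the crop, which is plate (77.9, 90.7). My rail measurement carries a +3 mm offset in x, so this agrees with being home. Both contacts were also firm. Next I lower on the +y side of the clip arm and plan the arc.

Emit:
carry_out:
  commands:
    - [[255, 0, 0, 1, 0, 0, 0], [255, 0, 0, 2, 0, 0, 0], [255, 0, 0, 2.6, 0, 0, 0], [255, 0, 0, 2.75, 0, 0, 0], [255, 0, 0, 2.75, 0, 0, 0]]

```text
time: 18.58
ee_pos: [0.5527, 0.1982, 0.0237]
eef_rot: [-0.627, 0.779, 0.0, -0.004]
ft_force: [0.0, -0.2, 0.5]
width: 0.0002
```

```bash
python3 snap.py k
cat > arc.py <<'E'
from h import *
P=np.array([39.,149.]); rr=56
def tcp(t,d=0):
    u=np.array([-np.cos(t),-np.sin(t)]); n=np.array([np.sin(t),-np.cos(t)])
    return P+rr*u-n*(4+8*abs(np.sin(t))+10*abs(np.cos(t))-d)
if __name__=="__main__":
    for t in np.arange(.0,1.7,.1): print(t.round(2),tcp(t).round(1),units(tcp(t),.024)[0])
E
python3 arc.py
```

```text
t 18.57 plate [-17.4 168.3] z 0.0237 F plate 0.1 -0.2 0.5 w 0.0002
0.0 [-17. 163.] [ 0.22 -0.01  0.01]
0.1 [-18.2 158.1] [0.42 0.04 0.01]
0.2 [-18.9 153. ] [0.62 0.07 0.01]
0.3 [-19.2 147.7] [0.84 0.08 0.01]
0.4 [-18.9 142.2] [1.05 0.07 0.01]
0.5 [-18.1 136.7] [1.27 0.04 0.01]
0.6 [-16.7 131.2] [ 1.49 -0.02  0.01]
0.7 [-14.7 125.8] [ 1.71 -0.1   0.01]
0.8 [-12.  120.5] [ 1.92 -0.21  0.01]
0.9 [ -8.7 115.4] [ 2.13 -0.34  0.01]
1.0 [ -4.8 110.6] [ 2.32 -0.5   0.01]
1.1 [ -0.4 106.2] [ 2.49 -0.67  0.01]
1.2 [  4.7 102.3] [ 2.65 -0.88  0.01]
1.3 [10.2 98.9] [ 2.79 -1.1   0.01]
1.4 [16.1 96.1] [ 2.9  -1.33  0.01]
1.5 [22.4 94. ] [ 2.98 -1.58  0.01]
1.6 [28.4 92.7] [ 3.04 -1.82  0.01]
```

View pics/k_side.png

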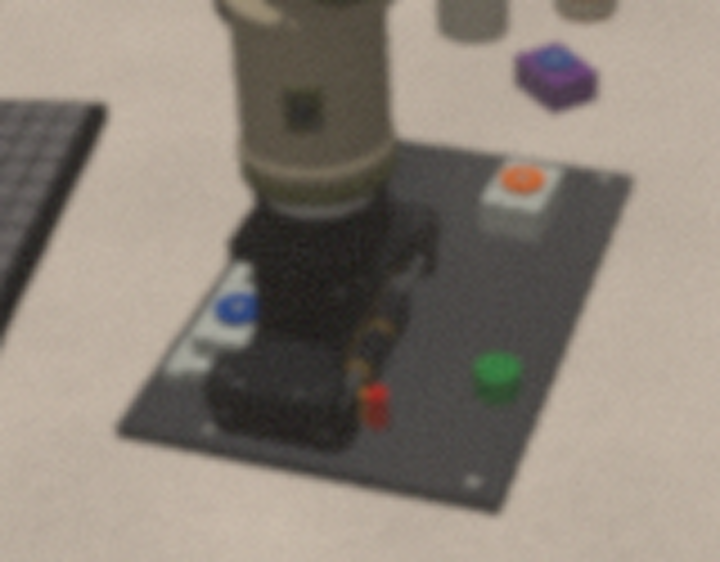

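Emit:
carry_out:
  commands:
    - [[255, 0.22, 0, 0, 0, 0, 0], [255, 0.42, 0.04, 0, 0, 0, 0], [255, 0.62, 0.07, 0, 0, 0, 0], [255, 0.84, 0.08, 0, 0, 0, 0], [255, 1.05, 0.07, 0, 0, 0, 0], [255, 1.27, 0.04, 0, 0, 0, 0], [255, 1.49, -0.02, 0, 0, 0, 0], [255, 1.71, -0.1, 0, 0, 0, 0], [255, 1.92, -0.21, 0, 0, 0, 0], [255, 2.13, -0.34, 0, 0, 0, 0]]

```text
time: 19.92
ee_pos: [0.55, 0.1442, 0.0243]
eef_rot: [-0.627, 0.779, 0.0, -0.003]
ft_force: [-0.2, 1.6, -0.7]
width: 0.0003
```

```bash
python3 snap.py l; python3 arc.py | tail -9
```

```text
t 19.93 plate [ -8.6 114.9] z 0.0243 F plate -0.5 1.5 -0.7 w 0.0003
0.8 [-12.  120.5] [-0.25  0.15  0.01]
0.9 [ -8.7 115.4] [-0.05  0.02  0.01]
1.0 [ -4.8 110.6] [ 0.15 -0.13  0.01]
1.1 [ -0.4 106.2] [ 0.32 -0.31  0.01]
1.2 [  4.7 102.3] [ 0.48 -0.51  0.01]
1.3 [10.2 98.9] [ 0.61 -0.73  0.01]
1.4 [16.1 96.1] [ 0.72 -0.97  0.01]
1.5 [22.4 94. ] [ 0.81 -1.22  0.01]
1.6 [28.4 92.7] [ 0.86 -1.46  0.01]
```

View pics/l_side.png

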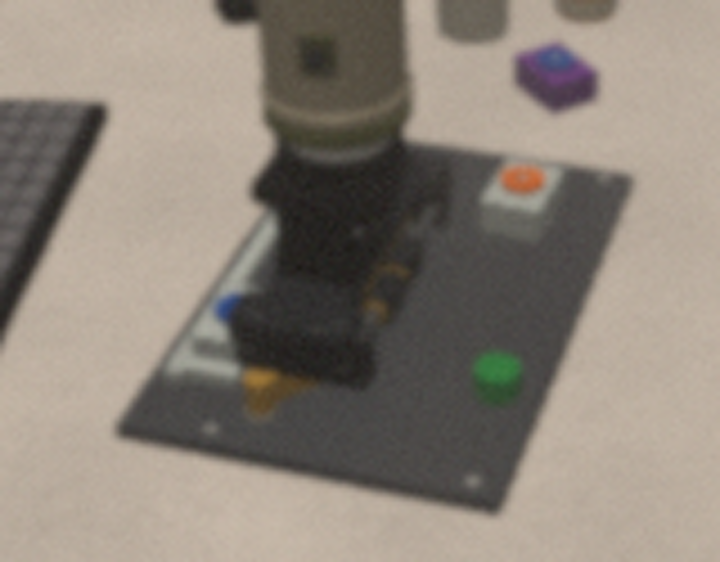

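The brass arm at (270,385) is swinging round ahead of the fingers. Next I take it to about 1.55.

Emit:
carry_out:
  commands:
    - [[255, 0.15, -0.13, 0, 0, 0, 0], [255, 0.32, -0.31, 0, 0, 0, 0], [255, 0.48, -0.51, 0, 0, 0, 0], [255, 0.61, -0.73, 0, 0, 0, 0], [255, 0.72, -0.97, 0, 0, 0, 0], [255, 0.8, -1.15, 0, 0, 0, 0], [255, 0.83, -1.3, 0, 0, 0, 0]]

```text
time: 20.9
ee_pos: [0.5777, 0.1159, 0.0241]
eef_rot: [-0.626, 0.78, 0.0, -0.004]
ft_force: [-0.7, 1.2, -0.3]
width: 0.0004
```

```bash
python3 snap.py m
```

```text
t 20.9 plate [24.5 93.2] z 0.0241 F plate -1.0 1.1 -0.3 w 0.0004
```

View pics/m_side.png

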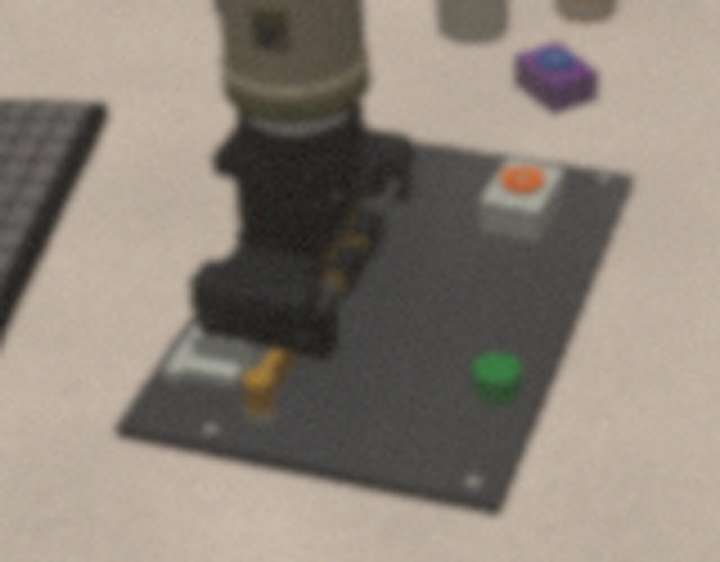

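Now creep in +x (tool -y).

Emit:
carry_out:
  commands:
    - [[255, 0, -0.08, 0, 0, 0, 0], [255, 0, -0.16, 0, 0, 0, 0], [255, 0, -0.24, 0, 0, 0, 0], [255, 0, -0.28, 0, 0, 0, 0]]

```text
time: 21.5
ee_pos: [0.5848, 0.1142, 0.0241]
eef_rot: [-0.626, 0.78, -0.0, -0.004]
ft_force: [-1.4, -0.3, 1.1]
width: 0.0001
```

Emit:
carry_out:
  commands:
    - [[255, 0, -0.05, 0, 0, 0, 0], [255, 0, -0.1, 0, 0, 0, 0]]

```text
time: 21.75
ee_pos: [0.5859, 0.114, 0.0239]
eef_rot: [-0.626, 0.78, 0.001, -0.005]
ft_force: [-11.3, -1.1, 6.8]
width: 0.0004
```

Emit:
carry_out:
  commands:
    - [[255, 0, -0.04, 0, 0, 0, 0], [255, 0, -0.08, 0, 0, 0, 0]]

```text
time: 22.0
ee_pos: [0.586, 0.114, 0.0238]
eef_rot: [-0.627, 0.779, 0.002, -0.006]
ft_force: [-13.5, 0.1, 9.9]
width: 0.0002
```

```bash
python3 snap.py n
```

```text
t 22.0 plate [33.  93.1] z 0.0238 F plate -13.2 -2.8 9.9 w 0.0002
```

Emit:
carry_out:
  commands:
    - [[255, 0, 0.2, 0, 0, 0, 0], [255, 0, 0.6, 0, 0, 0, 0], [255, 0, 1.0, -1, 0, 0, 0], [255, 0, 1.4, -3, 0, 0, 0], [255, 0, 2, -5, 0, 0, 0], [255, 0, 2.5, -7, 0, 0, 0], [255, 1.5, 3, -9, 0, 0, 0], [255, 4, 3.5, -9, 0, 0, 0], [255, 6.5, 3.5, -9, 0, 0, 0], [255, 9, 3.5, -9, 0, 0, 0], [255, 11.5, 3, -9, 0, 0, 0], [255, 14, 2, -9, 0, 0, 0]]

```text
time: 23.6
ee_pos: [0.4628, -0.21, 0.2527]
eef_rot: [-0.626, 0.779, 0.001, -0.006]
ft_force: [1.0, -0.1, 0.7]
width: 0.0006
```

```bash
python3 snap.py o;python3 -c "
from h import *
for n,lo,hi,z in(('blue',(100,130,50),(125,255,255),.045),('roller',(0,150,60),(6,255,255),.042),('orange',(8,150,120),(20,255,255),.045),('green',(50,100,50),(80,255,255),.032)):
    for q in blobs(r.camera('top'),lo,hi,(190,125,330,235),3)[1][:1]: print(n,cen(q),toplate(cast('top',cen(q),z)[0]).round(1))
"
```

```text
t 23.6 plate [ -18.1 -249.8] z 0.2527 F plate 1.0 0.1 0.7 w 0.0006
blue [237.32820513 148.85128205] [77.9 90.7]
roller [239.92592593 158.85185185] [47.2 74.9]
orange [287.3030303  200.87878788] [ -57.  -108.1]
green [226.69972452 199.79063361] [-94.9  87. ]
```

View pics/o_side.png

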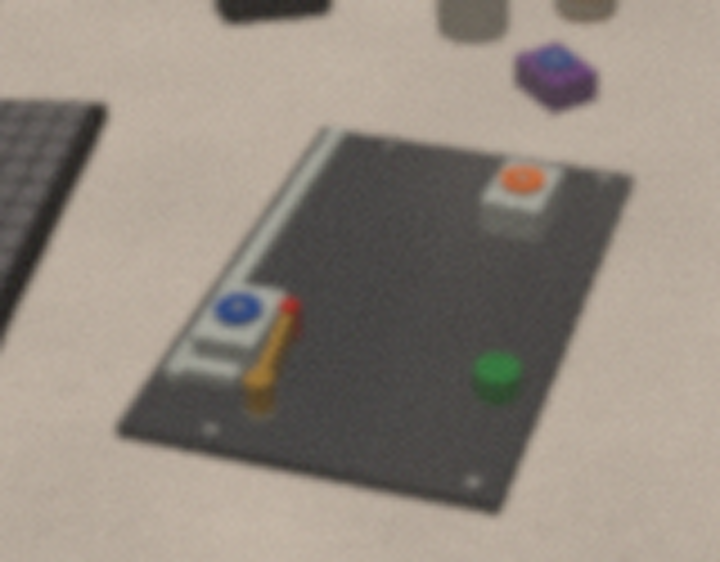

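View pics/o_top.png

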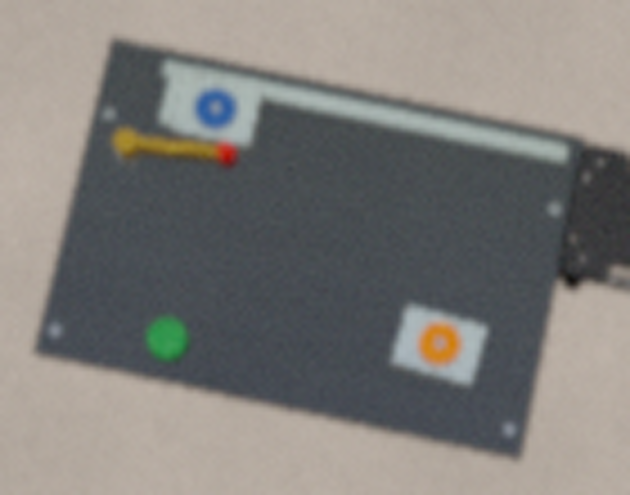

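```bash
python3 -c "
from h import *
for c in('top','side'):
    im=r.camera(c)
    b=(190,125,330,235) if c=='top' else (175,150,300,275)
    for q in blobs(im,(100,100,50),(125,255,255),b,3)[1][:3]: print(c,'blue',cen(q),toplate(cast(c,cen(q),.045)[0]).round(1))
    m,_=blobs(im,(0,0,95),(180,60,255),b)
    P=np.array([toplate(q) for q in cast(c,np.argwhere(m)[:,::-1],.022)])
    k=P[(abs(P[:,1]+60)<80)&(P[:,0]<113)&(P[:,0]>85)];print('rail x',k[:,0].min(),k[:,0].max(),k[:,0].mean())
    P=np.array([toplate(q) for q in cast(c,np.argwhere(m)[:,::-1],.040)])
    k=P[(P[:,0]<75)&(P[:,0]>52)&(P[:,1]>40)&(P[:,1]<118)]
    e=[(x,k[(abs(k[:,0]-x)<2.5)][:,1].min().round(1)) for x in(57,62,67,72)];print('end edge y',e)
    e=[(y,k[(abs(k[:,1]-y)<3)][:,0].min().round(1)) for y in(66,74,82,90,98,106,112)];print('near edge x',e)
"
```

```text
top blue [237.43621399 148.61316872] [78.8 90.6]
rail x 97.2126159885828 112.90647744301094 105.11217823306818
end edge y [(57, np.float64(60.1)), (62, np.float64(57.6)), (67, np.float64(58.3)), (72, np.float64(59.9))]
near edge x [(66, np.float64(52.7)), (74, np.float64(58.0)), (82, np.float64(59.1)), (90, np.float64(54.3)), (98, np.float64(55.5)), (106, np.float64(54.0)), (112, np.float64(52.6))]
side blue [202.51572327 218.17610063] [79.3 90.1]
rail x 98.35398908470677 112.90625129574335 105.78592606217941
end edge y [(57, np.float64(60.9)), (62, np.float64(57.2)), (67, np.float64(58.0)), (72, np.float64(54.2))]
near edge x [(66, np.float64(62.3)), (74, np.float64(58.6)), (82, np.float64(56.8)), (90, np.float64(56.0)), (98, np.float64(55.2)), (106, np.float64(56.2)), (112, np.float64(52.7))]
```

```bash
python3 -c "
from bench import r
print(r.read_state()['time'], r.close_job())"
```

```text
the job is handed in; nothing more can be done
24.0 None
```

I pushed the blue carrier home into the corner, swung the clip round until its roller rested on the carrier, moved the arm clear, and handed the job in at 24.0 s. No verdict was reported.

**Pushing:** I used closed fingers throughout. I pushed the carrier to the rail, then along it to the end stop, then against the rail again. Wrist force peaked at about 18 N with the carrier against the rail. It was about 17 N when the roller met the carrier.

**Last checks:**
- **Carrier position:** the blue disc measured at plate (78–79, 90–91) mm, against a seat of (73, 90). My plate frame reads about 3–4 mm too far in x at the rail, so the carrier is home to within about 2 mm. That 2 mm did not fully resolve, because the disc and roller also differed by 1.7 mm from the expected spacing. I rely on the firm stops against the rail and the end stop.
- **Squareness:** the edges measured in the pictures were too noisy to confirm it independently. It rests on the flush contact with the rail.
- **Clip:** the roller measured at (47.2, 74.9) mm, which gives about 1.68 rad.
- **Other things:** the orange carrier and the resin mount were within 0.5 mm of where they started. I did not measure the other bystanders again, and the arm did not work near them.

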